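Set the stop pin and hold a cheese in the cutting guide

ROBOT

A 6-joint arm with a two-finger parallel gripper is mounted at the origin on the work surface. World frame = base frame: x ahead of the robot, y to its left, z up, the work surface at z = 0. Lengths are in m, angles in degrees, forces in N, time in s.
With the tool pointing down it reaches from about 0.425 to 0.925 m from the base axis. Payload 12.5 kg.
Tool frame: the origin (TCP) lies at the centre of the arm's flange, where the gripper is bolted on; the fingertips stand 173 mm ahead of it and the grasp point (between the pads) lies 155 mm ahead of it; z points along the fingers, y is the line along which they close (so a half turn about z gives the same grasp; the last joint's range is limited). The gripper opens to 85 mm and grips with 20 to 120 N. Pads are 22 mm wide; open, the fingers measure 114 mm over their backs; the gripper's body (76 mm by 85 mm) begins 54 mm behind the grasp point. The pads swing forward as they close: fully open they stand 13 mm farther back than shut.
Start: joints at [67.517, 28.126, 89.318, -0, 62.55, -6.05], TCP at [0.177, 0.599, 0.405] pointing down, gripper open.
Joint ranges: [-177.58, 177.58], [-47.91, 125.51], [2.72, 160], [-65.01, 245.01], [3.68, 167.84], [-153.87, 153.87]. Speed limits (degrees/s): [127.2, 127.2, 159.86, 180, 180, 180].

INTERFACE

Orientations are given as a 3x3 rotation matrix whose columns are the frame's x, y, z axes.
In Python, from plant import env, kin, optics gives the robot as it stands. The module is installed in compiled form; this text tells all that it offers. Calls block until the motion is done:
- env.reach(position, orientation): joint-space move of the TCP to a pose.
- env.movel(position, rotation=None, velocity=0.15, until_force=None): straight line of the TCP; rotation=None keeps the orientation; velocity is the mean speed in m/s. With until_force (N) it stops when the force on the tool has changed by that much, and returns True; else False.
- env.movej(angles): joint-space move.
- env.let_go() and env.close(effort=None): open the fingers fully, or close them until they stop; effort is the grip in N (None keeps the last).
- env.pause(seconds).
- kin.inverse_kinematics(position, orientation): joint angles nearest the present ones, or None.
- env.read_state(): the state.
- optics.grab_frame(name): name is "scene" or "top" or "wrist"; returns the picture (480x640x3 uint8, red, green, blue); there is no depth.
- optics.camera_params(name): a dict with "mtx" (3x3 intrinsics, pixels), "R" (3x3) and "t" (3): a world point X has camera coordinates R X + t. Camera axes: x right, y down, z forward; pixel columns grow to the right and rows downward; lengths in m; the calibration is good to about 2 mm. A picture is of the moment at which its call begins: read the wrist's pose just before it. camera_params takes no time and is no camera call; for the wrist camera it gives the pose at the moment of the call.
A pose or a line that the arm cannot do raises env.PlanningError and nothing moves.
- env.close_job(): hands the job in, once; it reports no verdict.
The state is a dict: "time_s": time; "qpos": joint angles; "joint_velocities": joint speeds; "effort": joint torques, N m; "tcp_pos": TCP position; "eef_rot": TCP orientation; "ft_force": force on the tool from outside, world axes, zero at the start; "torque": the same for the moment, N m; "width": opening from 0.0 (shut) to 1.0 (fully open).
Only numpy, scipy, OpenCV 4.12 (cv2) and the standard library are available. Lean on these libraries where they do the work, as an engineer would, in place of code of your own. Each camera call takes 0.05 s, during which the arm holds its last target. There are 200 camera calls.

TASK

Take the steel stop pin out of its blue holder and set it fully home in the hole of the white cutting guide, and let go of it. Then put the red-waxed cheese block flat on the board, its long sides square to the fence, one short end flush against the fence and one long side touching the pin, and push it firmly, but without crushing it, against the fence and down onto the board at once, as if for the cutting wire. Finish while still holding it pressed that way; leave the yellow block and the round goat's cheese beside the pin holder where they are.

Things in the scene. Friction and masses are not known exactly. Their poses are not given: they have to be found in the camera images.
- guide: Cutting guide, fixed to the bench (place and yaw vary): steel tray 170 x 220 x 4 mm. Origin under the tray's centre; x points across to the fence, y runs along the fence, z up. On it lie the board and the fence.
- board: White plastic board of the guide, 150 (guide x) x 210 (guide y) x 24 mm, top face 28 mm above the bench, reaching from guide x = -85 to +65 mm. A black line across its top marks the cut. Origin under its centre. One hole of 11.5 mm diameter, 24 mm deep, with a 1.5 mm chamfer, framed by a painted orange square.
- fence: Upright steel bar along the far edge of the board, 18 mm thick, 210 mm long; its face towards the board is at guide x = +65 mm and it stands 32 mm above the board (top 60 mm above the bench). Origin under its centre. Wax rubs on fence, board and pin (friction about 0.35, pin 0.6), which takes part of a push: slide the block to the fence before pressing down, then push some 12 to 14 N each way.
- hole (a point): Centre of the hole's mouth in the board's top face, 22 mm from the fence's face, at guide y = -50 mm; axes as the guide's. The fence is near: fingers that close along guide y have room.
- seat (a point): Point on the board's top face, at guide x = 10, y = -8.5 mm (28 mm above the bench), where the centre of the red block's underside lies when its short end is against the fence and its long side against the pin; axes as the guide's.
- pin: Steel stop pin, 80 g: a foot of 10 mm diameter and 22 mm length with a chamfered tip, and above it a barrel of 18 mm diameter and 40 mm height with an orange band near the top (62 mm overall). Origin at the foot's tip, z up along the pin. Fully home, the barrel's shoulder rests on the board and the barrel ends 5 mm below the top of the red block.
- holder: Fixed blue plastic holder 70 x 60 x 30 mm in which the pin stands upright at the start, shoulder on its top face (30 mm above the bench), barrel free above. Origin under its centre; the pin's socket is at its centre.
- red_cheese: Firm cheese block in red wax, 110 (its x) x 65 (its y) x 45 mm (z), 240 to 360 g; either end may face the fence. Origin at the centre of its underside. Grip it across its 65 mm width, at or behind its middle. In the guide the pin stands beside the 31 mm nearest the fence; fingers fit beside the rest. Pressed well is some 10 N each on fence and board; over 40 N on either crushes it.
- yellow_cheese: Cheese block of the same size in yellow wax; not wanted. Its place and that of the red one are swapped at random. Origin at the centre of its underside.
- goat4: Small round bluish goat's cheese, 64 mm diameter, 50 mm high, standing loose on the bench beside the pin holder; bystander. Origin under its centre.
Mind the look-alikes: they are no part of the job. What is meant by the red_cheese is not black or purple, and is the smaller of those in its own colour.

How it is judged (in metres and radians):
On the way, in this order (a step that is already met when the one before it is completed fails the run):
1. the pin stands fully home in the guide's hole and is let go (z of pin in the frame of hole below -0.018 m and horizontal distance between pin and hole below 0.004 m and angle between pin's own z axis and vertical below 0.12 rad and contact force between the fingers and pin below 0.1 N), for 0.2 s.
2. the red block lies on the board, against the fence and the pin (x of red_cheese in the frame of seat between -0.003 and 0.003 m and y of red_cheese in the frame of seat between -0.004 and 0.004 m and z of red_cheese in the frame of seat between -0.004 and 0.004 m and angle between red_cheese's own z axis and vertical below 0.06 rad and angle between the x axis of red_cheese and the x axis of guide, either way round below 0.06 rad), for 0.1 s.
At the end, for the whole second after the job is handed in: Pin home in the hole (within 4 mm in height and sideways, 0.12 rad of upright); red block flat on the board, end within 3 mm of the fence, side at most 4 mm from the pin, square within 0.06 rad; robot still pressing it, at rest: 3 to 40 N on the fence, 7 to 40 N (weight included) on the board (all of step 2 and z of pin in the frame of hole below -0.018 m and horizontal distance between pin and hole below 0.004 m and angle between pin's own z axis and vertical below 0.12 rad and contact force between red_cheese and fence between 3 and 40 N and contact force between red_cheese and board between 7 and 40 N and contact force between any of the fingers, the arm and red_cheese above 2 N and linear speed of red_cheese below 0.01 m/s); the arm keeps its last pose, push and grip.
It fails at once if the yellow block is shoved (distance of yellow_cheese from where it was at the start of the episode above 0.02 m or angle between yellow_cheese's own z axis and vertical above 0.4 rad).
It fails at once if the loose goat's cheese is shoved or knocked over (distance of goat4 from where it was at the start of the episode above 0.02 m or angle between goat4's own z axis and vertical above 0.4 rad).
It also fails if it takes over 67 s, if anything falls off the work surface, if the arm or the gripper's body presses on something with over 40 N, if the wrist force passes 120 N, or if a joint passes its speed limit or range.

## Working session

There is one attempt and no reset: what is moved stays moved. The work goes in short steps, each a Python script; the robot and the scene stay as the last script left them, time stands still between calls to the robot, and variables do not carry over. Pictures are saved under pics/ and viewed, on a budget of 10 in all, crops included, one or two more only if the job needs it, and the job is handed in when it is done.

```bash
mkdir -p pics; python3 - <<'E'
from plant import env,kin,optics
import cv2
for n in("scene","top"):
    im=optics.grab_frame(n); cv2.imwrite(f"pics/{n}0.png",im[:,:,::-1])
    p=optics.camera_params(n); print(n,p["mtx"].tolist(),p["R"].round(3).tolist(),p["t"].round(3).tolist())
s=env.read_state(); print(s["time_s"],s["ft_force"],s["eef_rot"])
E
```

```text
scene [[432.97934497811053, 0.0, 322.2590705622583], [0.0, 432.97934497811053, 241.07072212701897], [0.0, 0.0, 1.0]] [[0.689, 0.725, -0.001], [0.523, -0.497, -0.692], [-0.503, 0.476, -0.722]] [-0.369, -0.194, 1.316]
top [[578.8588176945792, 0.0, 319.5149801543503], [0.0, 578.8588176945792, 242.11024441240795], [0.0, 0.0, 1.0]] [[-0.019, -1.0, -0.007], [-0.988, 0.02, -0.152], [0.152, 0.004, -0.988]] [0.078, 0.479, 1.568]
0.1 [-0.50975858 -0.58511428  0.05071635] [[-9.59149202e-01  2.82900432e-01 -3.92256765e-04]
 [ 2.82900676e-01  9.59148799e-01 -8.88225504e-04]
 [ 1.24953226e-04 -9.62910487e-04 -9.99999529e-01]]
```

View pics/top0.png

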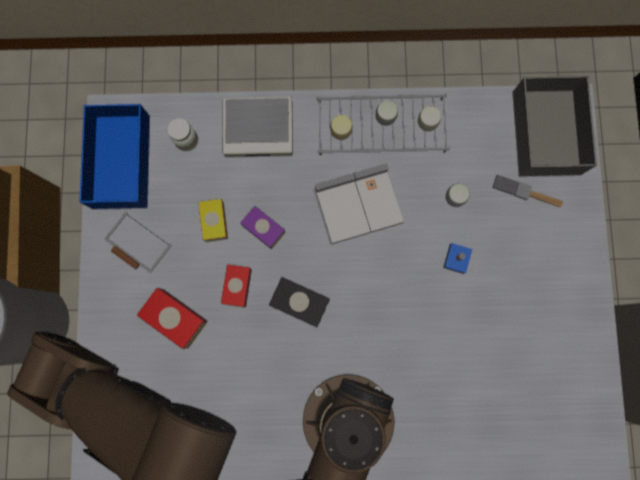

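View pics/scene0.png

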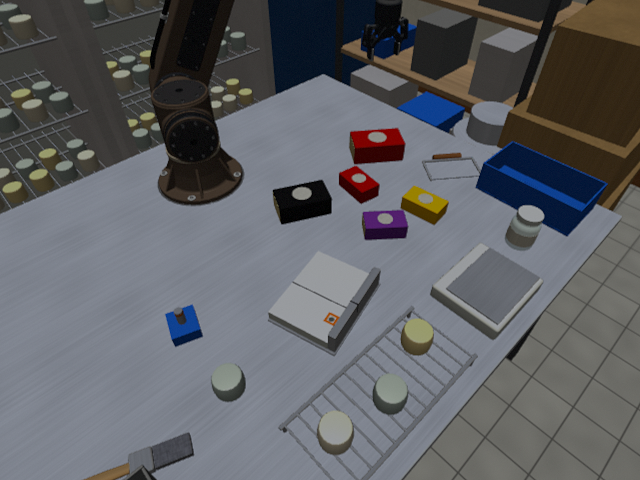

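The top view shows the small red block at (236,286), the pin at (460,257) in its holder and the goat's cheese at (458,194). The guide is centred near (358,205), with its hole at (371,185) and the fence on the upper side. The scene view agrees. Next I'll measure these from the top view.

```bash
cat > h.py <<'E'
import numpy as np,cv2
from plant import env,kin,optics
def rays(cam,uv,z):
    uv=np.atleast_2d(np.asarray(uv,float)); K,R,t=cam["mtx"],cam["R"],np.asarray(cam["t"])
    d=np.c_[uv,np.ones(len(uv))]@np.linalg.inv(K).T@R; c=-R.T@t
    return c+d*((z-c[2])/d[:,2])[:,None]
def blobs(mask,amin=15):
    cs,_=cv2.findContours(mask.astype(np.uint8),cv2.RETR_EXTERNAL,cv2.CHAIN_APPROX_NONE)
    return sorted([c for c in cs if cv2.contourArea(c)>=amin],key=cv2.contourArea,reverse=True)
def hsv(im): return cv2.cvtColor(im,cv2.COLOR_RGB2HSV).astype(int)
def down(yaw):
    "tool down, closing line (tool y) at world yaw (deg)"
    a=np.deg2rad(yaw); y=np.array([np.cos(a),np.sin(a),0]); z=np.array([0,0,-1.]); return np.c_[np.cross(y,z),y,z]
def rect(c,cam,z):
    p=rays(cam,c[:,0,:],z)[:,:2].astype(np.float32); r=cv2.minAreaRect(p*1000)
    return r
E
python3 - <<'E'
from h import *
im=cv2.imread("pics/top0.png")[:,:,::-1].copy(); cam=optics.camera_params("top"); H=hsv(im);h,s,v=H[...,0],H[...,1],H[...,2]
def show(n,m,z,a=15):
    for c in blobs(m,a)[:4]:
        r=rect(c,cam,z); print(n,c[:,0].mean(0).round(),[np.round(x,1) for x in r])
show("red",((h<8)|(h>172))&(s>170)&(v>80),.045)
show("yellow",(h>20)&(h<32)&(s>170),.045,100)
o=(h>5)&(h<20)&(s>90)&(v>110); o[:160]=0;o[280:]=0
show("orange",o,.028,5)
b=(h>100)&(h<125)&(s>150);b[:,:300]=0
show("blue",b,.03)
w=(s<40)&(v>150);  show("white",w,.028,300)
print(rays(cam,[461,256],.07), rays(cam,[458,193],.05))
print(rays(cam,[[387,166],[316,187],[388,172],[317,192],[329,241],[401,217]],.028))
E
```

```text
red [170. 318.] [array([281.6, 477.8]), array([155.1,  90.9]), np.float64(53.9)]
red [235. 286.] [array([365.3, 300.5]), array([ 60.3, 102.4]), np.float64(80.8)]
yellow [212. 219.] [array([550.5, 365.4]), array([105.2,  62.2]), np.float64(7.6)]
orange [546. 198.] [array([ 593.6, -570.4]), array([89.1, 13.5]), np.float64(67.9)]
orange [371. 184.] [array([644.9, -79.8]), array([24.7, 24.3]), np.float64(16.1)]
orange [ 12. 262.] [array([443.5, 927.1]), array([14.2,  5.6]), np.float64(88.8)]
blue [458. 258.] [array([ 429.3, -313.3]), array([56.1, 66.9]), np.float64(72.0)]
white [343. 212.] [array([567.1,   0.8]), array([140.6, 104.3]), np.float64(15.5)]
white [378. 199.] [array([ 595.8, -101.2]), array([140.1,  87.6]), np.float64(15.9)]
white [257. 147.] [array([760.5, 243.6]), array([ 23.7, 186.6]), np.float64(1.0)]
[[ 0.42979596 -0.31266572  0.07      ]] [[ 0.60891734 -0.31912427  0.05      ]]
[[ 0.69697189 -0.12732302  0.028     ]
 [ 0.63993689  0.07566602  0.028     ]
 [ 0.67933466 -0.1295076   0.028     ]
 [ 0.62537274  0.0731084   0.028     ]
 [ 0.48457828  0.04227136  0.028     ]
 [ 0.54854614 -0.16107503  0.028     ]]
```

```bash
python3 - <<'E'
from h import *
import pickle
out={}
for n,p,yaw in(("red",[.365,.300,.40],81),("guide",[.59,-.03,.42],105.7),("pin",[.43,-.313,.36],105.7)):
    for y in(yaw,yaw-180):
        q=kin.inverse_kinematics(np.array(p),down(y)); print(n,y,None if q is None else np.round(q,1))
    y=yaw-180 if n=="red" else yaw
    qs=[(abs(q[5]),y) for y in(yaw,yaw-180) if (q:=kin.inverse_kinematics(np.array(p),down(y))) is not None]
    y=min(qs)[1]; 
    if n=="pin" or n=="guide": y=y
    env.reach(np.array(p),down(y)); env.pause(.3)
    cam=optics.camera_params("wrist"); im=optics.grab_frame("wrist"); out[n]=cam
    cv2.imwrite(f"pics/w_{n}.png",im[:,:,::-1]); print(n,y,env.read_state()["time_s"],"campos",(-cam["R"].T@cam["t"]).round(3))
pickle.dump(out,open("w.pkl","wb"))
ims=[cv2.resize(cv2.imread(f"pics/w_{n}.png"),(400,300)) for n in out]
cv2.imwrite("pics/mont1.png",np.vstack([np.hstack(ims[:2]),np.hstack([ims[2],ims[2]*0])]))
E
```

```text
red 81 [ 31.4  16.1 110.3  -0.   53.6 -49.6]
red -99 [ 31.4  16.1 110.3  -0.   53.6 130.4]
red 81 1.7833 campos [0.289 0.313 0.37 ]
guide 105.7 [  -9.3   24.5   93.2   -0.    62.3 -115. ]
guide -74.3 [-9.3 24.5 93.2 -0.  62.3 65. ]
guide -74.3 3.875 campos [ 0.666 -0.008  0.39 ]
pin 105.7 [ -43.2   23.7  105.4   -0.    51.  -148.9]
pin -74.3 [-43.2  23.7 105.4  -0.   51.   31.1]
pin -74.3 5.475 campos [ 0.507 -0.291  0.331]
```

View pics/mont1.png

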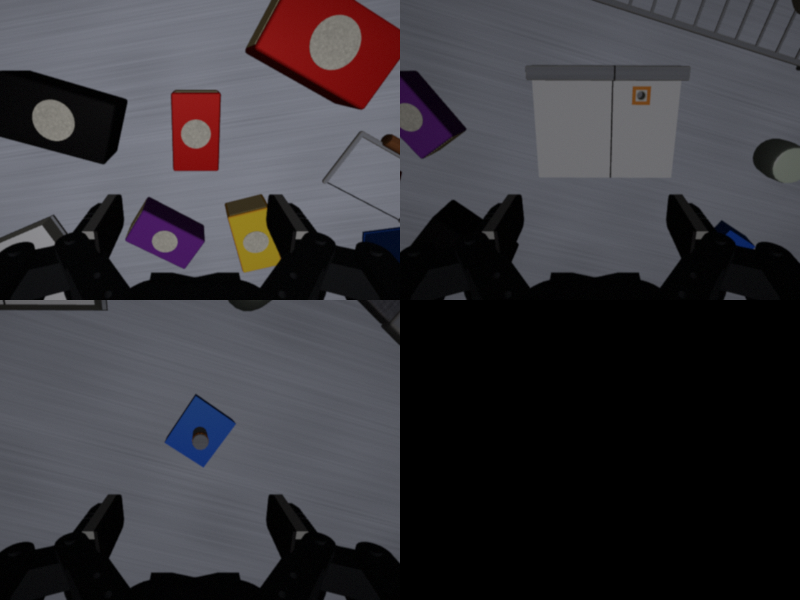

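```bash
cat > m.py <<'E'
from h import *
import pickle
W=pickle.load(open("w.pkl","rb"))
L=lambda n:cv2.imread(f"pics/w_{n}.png")[:,:,::-1].copy()
im=L("red");H=hsv(im);h,s,v=H[...,0],H[...,1],H[...,2]
m=((h<8)|(h>172))&(s>150)&(v>110); 
for c in blobs(m,300):
    r=rect(c,W["red"],.045); print("red",c[:,0].mean(0).round(),[np.round(x,1) for x in r])
im=L("guide");H=hsv(im);h,s,v=H[...,0],H[...,1],H[...,2]
o=(h>5)&(h<22)&(s>90)&(v>90)
for c in blobs(o,60)[:2]:
    print("orange",c[:,0].mean(0).round(),[np.round(x,1) for x in rect(c,W["guide"],.028)])
print("board V",v[200,190:470:10])
w=(s<45)&(v>100); w[:100]=0
for c in blobs(w,1000)[:3]:
    print("board",c[:,0].mean(0).round(),cv2.boundingRect(c),[np.round(x,1) for x in rect(c,W["guide"],.028)])
im=L("pin");H=hsv(im);h,s,v=H[...,0],H[...,1],H[...,2]
b=(h>100)&(h<130)&(s>120)
c=blobs(b,1000)[0]; print("holder",cv2.boundingRect(c),[np.round(x,1) for x in rect(c,W["pin"],.03)])
f=np.zeros(b.shape,np.uint8);cv2.drawContours(f,[c],-1,1,-1)
d=blobs((f>0)&~b&(s<90),50)[0]; (x,y),r=cv2.minEnclosingCircle(d);print("pin px",x,y,r,cv2.boundingRect(d))
print("enclosing centre z.07",rays(W["pin"],[x,y],.07))
crop=lambda im,x,y,k:cv2.resize(im[y-k*3//4:y+k*3//4,x-k:x+k],(400,300),interpolation=cv2.INTER_CUBIC)
a=crop(L("pin"),320,218,40);g=crop(L("guide"),386,153,60)
cv2.imwrite("pics/crop1.png",np.clip(np.hstack([a,g])*1.8,0,255)[:,:,::-1])
E
python3 m.py
```

```text
red [539.  69.] [array([288.1, 480.8]), array([161.6,  84.4]), np.float64(54.0)]
red [313. 210.] [array([370.5, 300.3]), array([ 61.7, 105.9]), np.float64(81.1)]
orange [386. 152.] [array([649.6, -82.4]), array([25.6, 25.9]), np.float64(15.7)]
board V [ 96  97  96 111 111 114 112 110 113 112 113 111 110 112 112  95 113 112
 112 111 109 112 109 110 111 111  92  94]
board [275. 206.] (211, 129, 127, 158) [array([569.3,  -0.7]), array([151.1, 114.1]), np.float64(15.0)]
board [391. 206.] (339, 130, 111, 156) [array([ 598.8, -105.1]), array([149.4,  96.1]), np.float64(15.7)]
holder (264, 152, 113, 115) [array([ 436. , -317.6]), array([60.9, 71.6]), np.float64(71.6)]
pin px 320.0251770019531 225.42086791992188 13.248346328735352 (307, 214, 27, 25)
enclosing centre z.07 [[ 0.43639399 -0.31725468  0.07      ]][ WARN:0@0.232] global loadsave.cpp:1063 imwrite_ Unsupported depth image for selected encoder is fallbacked to CV_8U.
```

View pics/crop1.png

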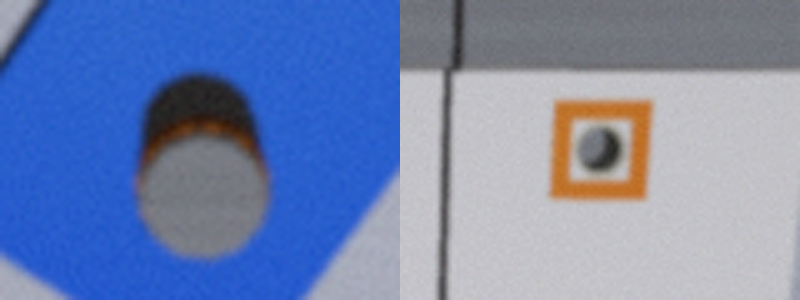

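The crops show the pin's top disc centred at full-image (320.8, 227.2), and the orange frame's centre near (386,152). The holder and frame sizes check out. I'll grasp the pin and then look at the hole from the same relative pose, so any calibration bias cancels.

```bash
python3 - <<'E'
from h import *
import pickle
W=pickle.load(open("w.pkl","rb")); R=down(-74.3)
p=rays(W["pin"],[320.8,227.2],.07)[0]; print("pin",p)
env.movel(np.array([p[0],p[1],.28]),R); env.movel(np.array([p[0],p[1],.208]),velocity=.08)
env.close(60); s=env.read_state(); print(s["width"],s["ft_force"],s["tcp_pos"])
env.movel(np.array([p[0],p[1],.33]),velocity=.12)
print(env.read_state()["width"])
c=np.array([.6496,-.0824])
env.reach(np.array([c[0],c[1],.318]),R); env.pause(.4)
cam=optics.camera_params("wrist"); im=optics.grab_frame("wrist"); cv2.imwrite("pics/w_hole.png",im[:,:,::-1]); pickle.dump(cam,open("hole.pkl","wb"))
H=hsv(im);h,s,v=H[...,0],H[...,1],H[...,2]
o=(h>5)&(h<22)&(s>90)&(v>90)
for c in blobs(o,60)[:3]: print("orange",c[:,0].mean(0).round(1),[np.round(x,1) for x in rect(c,cam,.028)])
s=env.read_state();print(s["time_s"],s["width"],s["tcp_pos"],s["ft_force"])
E
```

```text
pin [ 0.43532244 -0.31811617  0.07      ]
0.19368191576829594 [-0.87389466 -0.03714232  5.21752804] [ 0.43533792 -0.3181264   0.20824071]
0.1982133485689267
orange [310.  231.5] [array([649.2, -82.2]), array([25.1, 26. ]), np.float64(15.7)]
10.675 0.19424682956314798 [ 0.64950058 -0.08272729  0.31808125] [ 0.00546495  0.11831005 -0.87532587]
```

View pics/w_hole.png

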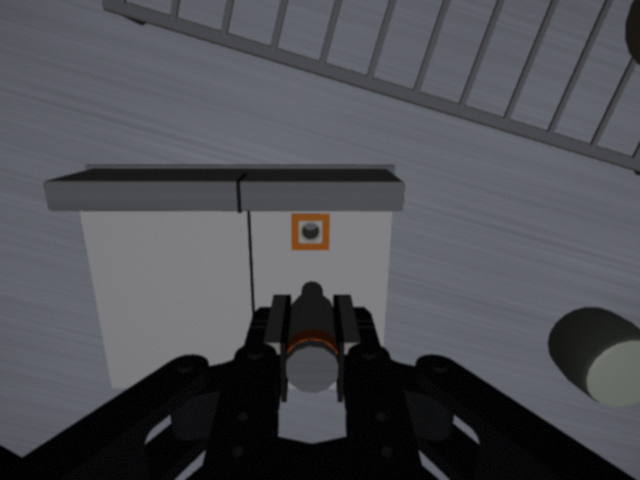

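The frame's centre is at (310, 231.5) and gives the same position as before, (649.2, −82.2). The pin is held upright, with its foot near (312,287). Next I'll check the foot against its predicted projection, then insert with force feedback.

```bash
python3 - <<'E'
from h import *
import pickle
cam=pickle.load(open("hole.pkl","rb")); R=down(-74.3)
X=np.array([[.6495,-.0827,.118],[.6495,-.0827,.14],[.6495,-.0827,.18]])
x=(X@cam["R"].T+cam["t"])@cam["mtx"].T; print("pred tip,shoulder,top",(x[:,:2]/x[:,2:]).round(1).tolist())
im=cv2.imread("pics/w_hole.png"); g=cv2.cvtColor(im,6).astype(int); 
print([ (r,np.round(np.mean(np.where(g[r,295:330]<75)[0])+295,1)) for r in range(282,300,3)]); print(g[276:300:2,312])
h=np.array([.6492,-.0822])
env.movel(np.array([h[0],h[1],.245]),R); env.pause(.3)
f=env.movel(np.array([h[0],h[1],.2075]),velocity=.03,until_force=8); s=env.read_state(); print(f,s["tcp_pos"],s["ft_force"],s["torque"],s["time_s"])
E
```

```text
pred tip,shoulder,top [[310.4, 287.2], [310.3, 309.5], [309.9, 369.0]]
[(282, np.float64(312.0)), (285, np.float64(312.0)), (288, np.float64(311.5)), (291, np.float64(312.0)), (294, np.float64(311.5)), (297, np.float64(311.5))]
[126 126 113  46  22  22  23  24  24  23  25  24]
False [ 0.649223   -0.08223436  0.20771083] [ 0.3862781  -0.48102484 -1.25318126] [-0.05281404  0.02587136  0.02265757] 13.0083
```

```bash
python3 - <<'E'
from h import *
h=np.array([.6492,-.0822])
f=env.movel(np.array([h[0],h[1],.203]),velocity=.015,until_force=8); s=env.read_state(); print(f,s["tcp_pos"],s["ft_force"],s["time_s"])
env.let_go(); env.pause(.3); print(env.read_state()["ft_force"])
env.movel(np.array([h[0],h[1],.33]),velocity=.12)
x=np.array([np.cos(np.deg2rad(15.7)),np.sin(np.deg2rad(15.7))]); 
env.movel(np.array([*(h-.06*x),.36]),velocity=.15); env.pause(.2)
im=optics.grab_frame("wrist"); cv2.imwrite("pics/w_home.png",im[:,:,::-1]); print(env.read_state()["time_s"])
E
```

```text
True [ 0.64931702 -0.08222508  0.20623217] [-0.86280719  0.62602159  5.96003962] 13.25
[-0.69161319 -0.35523952 -0.09037022]
16.2667
```

View pics/w_home.png

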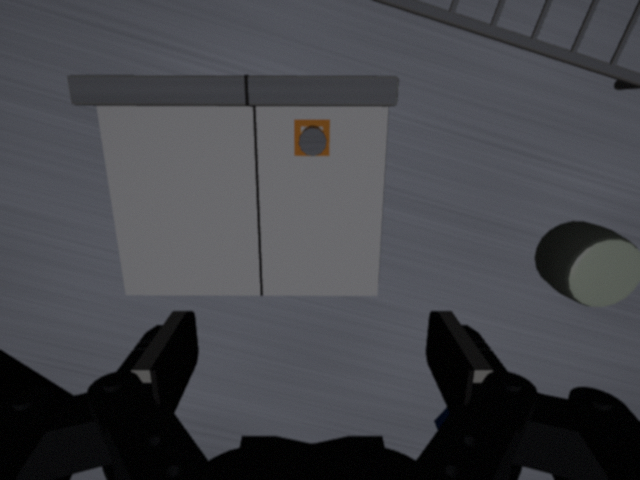

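The pin is home: contact came at TCP z 0.2062, as predicted, and the picture shows it upright at (313,140) inside the orange frame. On to the red block, with one closer look on the way.

```bash
python3 - <<'E'
from h import *
env.reach(np.array([.3705,.3003,.34]),down(-98.9)); env.pause(.3)
cam=optics.camera_params("wrist"); im=optics.grab_frame("wrist"); cv2.imwrite("pics/w_red2.png",im[:,:,::-1])
H=hsv(im);h,s,v=H[...,0],H[...,1],H[...,2]
m=((h<8)|(h>172))&(s>150)&(v>90)
R=[]
for c in blobs(m,300):
    r=rect(c,cam,.045); print("red",c[:,0].mean(0).round(),[np.round(x,1) for x in r]); R.append(r)
b=min(R,key=lambda r:np.hypot(r[0][0]-370,r[0][1]-300))
x2=np.array(b[0])/1000; 
c=(x2+[.3705,.3003])/2; a=np.deg2rad(-8.9); g=c-.015*np.array([np.cos(a),np.sin(a)]); print("centre",c,"grasp",g)
np.save("g.npy",g); cv2.imwrite("pics/red2s.png",cv2.resize(im[:,:,::-1],(480,360)))
print(env.read_state()["time_s"])
E
```

```text
red [311. 224.] [array([370.8, 300.5]), array([ 63.2, 106.8]), np.float64(81.1)]
red [ 51. 347.] [array([292.4, 516. ]), array([98.8, 96.7]), np.float64(54.2)]
red [195. 398.] [array([243.4, 417.4]), array([18.8, 60.4]), np.float64(54.7)]
centre [0.37065851 0.30040706] grasp [0.35583911 0.30272772]
18.2833
```

View pics/red2s.png

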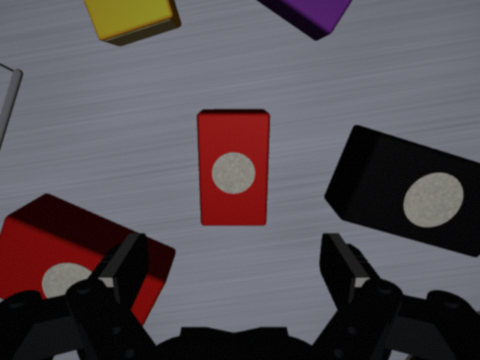

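```bash
cat >> h.py <<'E'
A=np.deg2rad(15.7); GX=np.array([np.cos(A),np.sin(A)]); GY=np.array([-np.sin(A),np.cos(A)]); HOLE=np.array([.6493,-.0822])
TS=HOLE+(-.033-.015)*GX+.0415*GY   # tool xy with block seated
def tp(dx,dy,z): return np.array([*(TS+dx*GX+dy*GY),z])
def gf(s=None):
    s=s or env.read_state(); f=np.array(s["ft_force"]); p=np.array(s["tcp_pos"]); d=p[:2]-TS
    return np.round([f[:2]@GX,f[:2]@GY,f[2]],2), np.round([d@GX*1000,d@GY*1000,p[2]*1000],2), round(s["time_s"],2)
E
python3 - <<'E'
from h import *
g=np.load("g.npy")
env.movel(np.array([*g,.25])); env.movel(np.array([*g,.178]),velocity=.1)
env.close(100); s=env.read_state(); print(s["width"],s["ft_force"])
env.movel(np.array([*g,.33]),velocity=.12); s=env.read_state(); print(s["width"],s["ft_force"])
env.reach(tp(-.008,.008,.33),down(-74.3)); env.pause(.4); print(gf(),env.read_state()["torque"])
im=optics.grab_frame("wrist"); cv2.imwrite("pics/held.png",im[:,:,::-1])
E
```

```text
0.7453070310551752 [-0.74232712 -0.37801643  9.65939537]
0.7451784661062967 [ 0.10784679 -0.05498508 -3.1614482 ]
(array([ 0.66,  0.59, -2.78]), array([ -7.94,   8.32, 330.05]), 23.62) [0.03350272 0.05013505 0.03218049]
```

View pics/held.png

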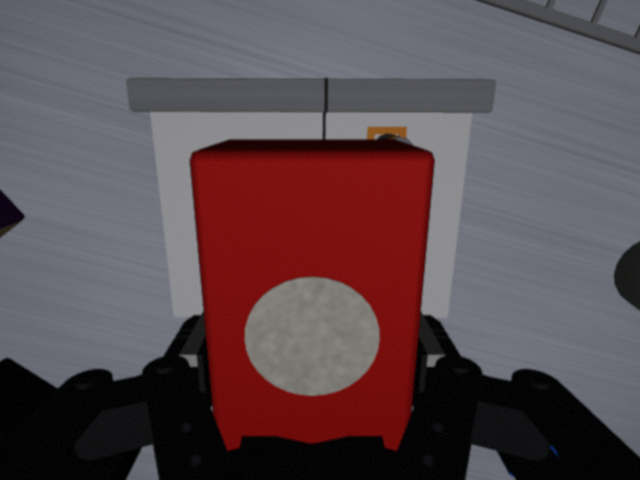

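The block is held square; its front edge runs parallel to the fence and the fingers are behind the pin. Next: lower it, slide to the fence, then to the pin.

```bash
python3 - <<'E'
from h import *
env.movel(tp(-.008,.006,.225),velocity=.12); env.pause(.3); print("free",gf())
f=env.movel(tp(-.008,.006,.200),velocity=.02,until_force=3); print("board",f,gf())
z=env.read_state()["tcp_pos"][2]
env.movel(tp(-.008,.006,z+.0005),velocity=.02); env.pause(.2); print(gf())
f=env.movel(tp(.006,.006,z+.0005),velocity=.02,until_force=4); print("fence",f,gf())
E
```

```text
free (array([ 0.02,  0.11, -2.81]), array([ -7.96,   6.02, 225.41]), 25.0)
board True (array([-1.07, -0.28,  5.68]), array([ -7.99,   5.98, 206.98]), 25.87)
(array([-0.27, -0.42, -3.73]), array([ -8.04,   6.  , 207.29]), 26.32)
fence True (array([-1.34,  0.48,  2.26]), array([  1.3 ,   6.08, 207.07]), 26.82)
```

```bash
python3 - <<'E'
from h import *
env.pause(.2); print(gf())
x=.0013
for i in range(10):
    x+=.0005; env.movel(tp(x,.006,.2074),velocity=.02); env.pause(.1); g=gf(); print(*g)
    if g[0][0]<-5: break
E
```

```text
(array([0.26, 1.75, 2.61]), array([  1.16,   6.11, 207.01]), 27.02)
[-2.54 -0.26  0.77] [  1.66   6.02 207.29] 27.38
[-5.63 -0.1   1.74] [  1.85   6.   207.2 ] 27.73
```

```bash
python3 - <<'E'
from h import *
env.movel(tp(.0014,.006,.2074),velocity=.02); env.pause(.1); print(gf())
y=.006
for i in range(22):
    y-=.0005 if y<.003 else .001; env.movel(tp(.0014,y,.2074),velocity=.02); env.pause(.1); g=gf(); print(*g)
    if g[0][1]>3.5: break
E
```

```text
(array([-0.41, -0.05, -1.18]), array([  1.49,   5.96, 207.3 ]), 28.07)
[ 0.07 -0.75 -1.82] [  1.42   4.98 207.35] 28.43
[ 0.31  0.14 -2.08] [  1.38   3.97 207.38] 28.77
[ 0.08 -0.56 -2.48] [  1.39   2.99 207.41] 29.12
[ 0.    0.32 -2.17] [  1.39   1.98 207.39] 29.48
[ 0.26 -0.22 -1.77] [  1.4    1.49 207.39] 29.82
[-0.49  0.09 -2.31] [  1.4    1.   207.39] 30.18
[ 0.25  0.98 -2.96] [  1.39   0.47 207.39] 30.52
[-0.36  0.36 -1.93] [ 1.4000e+00 -1.0000e-02  2.0739e+02] 30.88
[-0.56 -0.02 -3.22] [  1.39  -0.51 207.39] 31.23
[ 0.63  2.86 -2.16] [  1.42  -0.88 207.44] 31.57
[ 0.82  4.56 -0.69] [  1.42  -1.17 207.46] 31.93
```

```bash
python3 - <<'E'
from h import *
x,y,z=.0014,-.0009,.2074
for i in range(25):
    g=gf(); f=g[0]; print(*g)
    ex,ez=13+f[0],11-f[2]
    if abs(ex)<1.5 and abs(ez)<1.5: break
    if ex>3 and i<8: x+=min(.0006,ex*.00006)
    else:
        x+=np.clip(ex*.00004,-.0004,.0004); z-=np.clip(ez*.00004,-.0004,.0004)
    env.movel(tp(x,y,z),velocity=.02); env.pause(.12)
print(x,y,z); env.pause(.5); s=env.read_state(); print(gf(s),s["width"],s["torque"])
im=optics.grab_frame("wrist"); sc=optics.grab_frame("scene")
a=cv2.resize(im,(400,300)); b=cv2.resize(sc[230:365,240:420],(400,300)); cv2.imwrite("pics/press.png",np.hstack([a,b])[:,:,::-1])
E
```

```text
[ 0.82  4.56 -0.69] [  1.42  -1.17 207.46] 31.93
[-4.46  2.25  0.18] [  1.71  -0.83 207.33] 32.29
[-8.38  2.82  1.81] [  1.91  -0.85 207.3 ] 32.66
[-9.05  2.3   2.05] [  1.98  -0.86 207.32] 33.02
[-11.25   2.05   3.56] [  2.09  -0.89 207.31] 33.39
[-11.8    2.52   5.96] [  2.09  -0.88 207.21] 33.76
[-12.83   3.14   7.92] [  2.07  -0.86 207.13] 34.12
[-13.59   2.54   8.86] [  2.07  -0.86 207.13] 34.49
[-13.89   2.99   9.24] [  2.07  -0.85 207.12] 34.86
[-14.28   3.25   9.79] [  2.04  -0.83 207.1 ] 35.23
0.0030922 -0.0009 0.20662160000000002
(array([-13.34,   2.09,   9.99]), array([  2.03,  -0.85, 207.09]), 35.73) 0.7467658622177993 [-0.17693489  1.44414707 -0.16516588]
```

View pics/press.png

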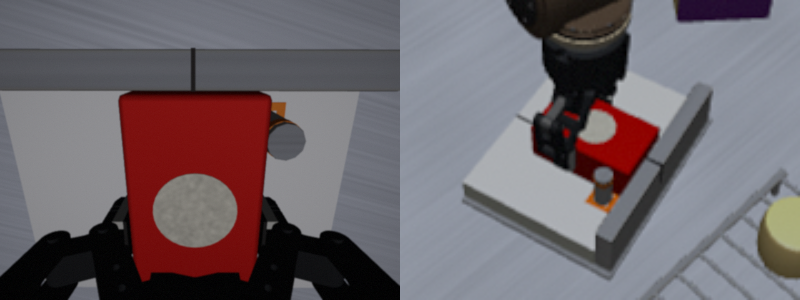

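The block is flush with the fence, touching the pin and square. Fence and pin friction could be carrying part of the down-push, so I'll add a few newtons downward before handing in.

```bash
python3 - <<'E'
from h import *
x,y,z=.0030922,-.0009,.2066216
for i in range(12):
    f=gf()[0]; ex,ez=13+f[0],15-f[2]
    if abs(ex)<1.5 and abs(ez)<1.5: break
    x+=np.clip(ex*.00004,-.0003,.0003); z-=np.clip(ez*.00005,-.0003,.0003)
    env.movel(tp(x,y,z),velocity=.02); env.pause(.12)
for _ in range(3): env.pause(.4); print(*gf())
s=env.read_state(); print(s["width"],np.abs(s["joint_velocities"]).max(),s["eef_rot"][:,2])
f=gf()[0]
if -18<f[0]<-8 and 11<f[2]<20: env.close_job(); print("handed in")
E
```

```text
[-14.17   4.58  14.41] [  1.9   -0.8  207.03] 37.69
[-14.47   4.77  14.06] [  1.91  -0.82 207.02] 38.09
[-14.67   4.61  14.45] [  1.89  -0.82 207.02] 38.49
0.747345372803544 0.12162543851275127 [-6.48406354e-03  9.61550982e-04 -9.99978516e-01]
the job is handed in; nothing more can be done
handed in
```

I handed the job in at about 38.5 s, with the pin home in the guide and the red block still held pressed against the fence and board; no verdict is reported.

- **Pin:** It touched down at the predicted height (TCP z 0.2062 m against 0.206 m expected). I let go and backed off, and the next picture showed it upright in the orange frame.
- **Red block:** I gripped it 15 mm behind its middle with 100 N. I lowered it clear of the pin, slid it to the fence, moved it to light contact with the pin, then pressed it against the fence and down.
- **Last forces on the tool:** These were steady at about 14.5 N towards the fence, 14.4 N down and 4.6 N towards the pin. The grip held, with the opening unchanged.
- **Last picture:** Taken just before I added the final 4 N downward, it showed the block flush with the fence, square and beside the pin.
- **Bystanders:** The arm kept clear of the yellow block and the goat's cheese. I didn't check their positions again at the end.

**Disagreements:**
- The top camera and wrist camera differed by up to about 7 mm, and I used the wrist camera.
- The fence was about 1.5 mm further away than predicted, the pin contact was 0.7 mm off, and the board contact came about 1 mm higher. I went by the contact forces instead.
- The actual force on the board could not be measured directly. Allowing for friction at the fence and pin, I estimate at least 9 N.

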